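Set the speed of a flat-lap grinder and start it

TASK

Get the mosaic workshop's flat-lap grinder running at its sixth speed: push the handle of the speed selector round clockwise with a fingertip, click by click, to the sixth of its eight positions (the slowest, at the anticlockwise end, is the first), and only then press the flat start button fully in and let it come back. Do not pinch or force the selector handle, keep off the mushroom-headed stop button, and leave the stick, the tape and the cup standing where they are.

Things in the scene. Friction and masses are not known exactly. Their poses are not given: they have to be found in the camera images.
- grinder: fixed flat-lap grinder: grey case 320 (x) x 500 (y) x 110 mm high, origin under its centre, z up, front to -x. Its flat top is the deck. On its left (+y) a round black bowl (256 mm across, centre x 0, y +100 mm, rim 44 mm above the deck) holds the lap disc, a drip bottle at the far left corner tops 215 mm above it; on its right are the controls: the selector near the front, two buttons behind it.
- dial (a point): where the selector's upright turning axis meets the deck (x -70, y -155 mm in the grinder's frame; axes as the grinder's). Round it lies a metal plate 120 mm across, 1.5 mm thick, with eight black dots at radius 51 mm, 30 degrees apart, growing from the first (slowest) to the eighth. Nothing else stands within 85 mm of the axis.
- speed (a joint): selector angle, rad, grows clockwise seen from above. 0 = first position, a click each 0.5236, eighth = 3.665, stops at both ends; sixth = 2.618. After n clicks the handle points 105 - 30 n degrees anticlockwise from the grinder's +x. Starts in one of the first four. A click takes 0.1 to 0.15 N m (4 to 5 N at 30 mm); past half-way it snaps ahead into the next position by itself and stays.
- handle (a point): on the selector handle, 20 mm out from the axis, at mid-height, 24.5 mm above the deck; x outward along the handle, z up. Handle: black bar 12 mm wide, upright flanks, from 12 mm behind the axis to 40 mm in front, 11 to 38 mm above the deck, white line on top of the long end. Hub on the axis 25 mm across; skirt below it 48 mm across, up to 11 mm above the deck.
- start (a joint): travel of the start button, m: 0 out, 0.006 fully in; springs back by itself; about 4.5 N to press it home.
- start_top (a point): centre of the top of the start button: a flat round black button 28 mm across in a dark steel collar, at x +55, y -200 mm in the grinder's frame (the farther of the two from the lap bowl); pressed straight down.
- stop (a joint): travel of the stop button, m: 0 out, 0.006 fully in; not to be pressed.
- stop_top (a point): top of the stop button: a domed mushroom head 40 mm across, top 34 mm above the deck, at x +55, y -115 mm in the grinder's frame (between the start button and the lap bowl); not to be pressed.
- stick_mid (a point): centre of a loose white dressing stick 25 x 100 x 25 mm that lies on the control deck behind the two buttons; to be left alone.
- tape_mid (a point): centre of a loose roll of brown tape, 96 mm across, 24 mm high, lying on the table to the right of the grinder; to be left alone.
- cup_mid (a point): half-way up a loose pale paper cup, 72 mm across, 85 mm high, standing on the table to the right of the grinder; to be left alone.

How it is judged:
By the outcome, as a careful person would: the job done as asked, in the order asked, and still so for the second after the job is handed in, with the robot touching nothing.
It also fails if it takes over 51 s, if anything falls off the work surface, if the arm or the gripper's body presses on something with over 40 N, if the wrist force passes 120 N, or if a joint passes its speed limit or range.

ROBOT

A 6-joint arm with a two-finger parallel gripper is mounted at the origin on the work surface. World frame = base frame: x ahead of the robot, y to its left, z up, the work surface at z = 0. Lengths are in m, angles in degrees, forces in N, time in s.
With the tool pointing down it reaches from about 0.4 to 0.825 m from the base axis. Payload 7 kg.
Tool frame: the origin (TCP) lies midway between the tips of the shut fingers; the grasp point (between the pads) lies 19 mm behind it; z points along the fingers, y is the line along which they close (so a half turn about z gives the same grasp; the last joint's range is limited). The gripper opens to 88 mm and grips with 3 to 60 N. Pads are 19 mm wide; open, the fingers measure 130 mm over their backs; the gripper's body (78 mm by 193 mm) begins 47 mm behind the grasp point.
Start: joints at [-52.477, 20.546, 0.682, 0, -70.136, -16.507], TCP at [0.242, -0.63, 0.227] pointing down, gripper open.
Joint ranges: [-176.03, 176.03], [-82.01, 121.73], [-58.28, 71.71], [-173.87, 95.51], [-174.79, -0.11], [-173.66, 173.66]. Speed limits (degrees/s): [136.94, 136.94, 172.46, 180, 180, 180].

INTERFACE

Orientations are given as [roll, pitch, yaw] about the fixed x, y, z axes, in that order (R = Rz(yaw) Ry(pitch) Rx(roll)).
In Python, from plant import r gives the robot as it stands. The module is installed in compiled form; this text tells all that it offers.
- The arm moves only by the tool play_rows, never from a script. Its argument "rows" is a list of rows, each an object with "slide": the shift along the tool's x, y, z as a fraction of full scale, a list of three; "delta_rot": the turn, a rotation vector about the tool's x, y, z as a fraction of full scale, a list of three; "fingers": the opening, from -1 (shut) to 1 (fully open). In form: [{"slide": [x, y, z], "delta_rot": [rx, ry, rz], "fingers": fingers}, ...]. A call has 1 to 8 rows; each row shifts and turns the commanded pose from where the row before left it, along the tool's axes as they then stand; what a row does not reach is not made up. Full scale, the value 1, is 0.15 m for a shift and 0.08 rad for a turn. A row lasts 1/8 s, in which the tool goes at most 62.5 mm and 10.7 degrees, less where a joint would pass 70% of its speed; a pose out of reach is approached as far as the arm can. A call with a number of a shift or a turn outside -1 to 1 is refused whole. A call with a gripper value outside its range is refused whole. The fingers move at their own pace and stop on an object; "squeeze" is the grip in N (left out, the last holds). Time passes only in rows, so rows that do not move let the fingers close. It gives the time, the measured TCP pose, the force, the opening and the grip force at its end, in the units of the state.
- r.get_state(): the state, without advancing time (a new reading comes with each control period).
- r.capture(name): name is "scene" or "top" or "wrist"; returns a dict with "image" (384x512x3 uint8, blue, green, red), "fx", "fy", "cx", "cy" (pixels), "distortion" ([k1, k2, p1, p2, k3] as OpenCV has them; the pictures are not rectified), "R" (3x3) and "t" (3): a world point X has camera coordinates R X + t; the wrist camera has in their place "T_tool_cam" (4x4, takes a point from camera to tool coordinates, whose origin is the TCP and whose axes are the flange's). Camera axes: x right, y down, z forward; pixel columns grow to the right and rows downward; lengths in m; the calibration is good to about 2 mm. A picture is of the moment at which its call begins: read the wrist's pose just before it. There is no depth.
- r.close_job(): hands the job in; it is judged then, once.
The state is a dict: "time_s": time; "joints": joint angles; "qd": joint speeds; "joint_torque": joint torques, N m; "tcp_pos": TCP position; "eef_rot": TCP orientation; "contact_force": force on the tool from outside, world axes, zero at the start; "moment": the same for the moment, N m; "gripper_width": finger opening in m; "gripper_force": force on a finger pad.
Only numpy, scipy, OpenCV 4.12 (cv2) and the standard library are available. Lean on these libraries where they do the work, as an engineer would, in place of code of your own. Each camera call takes 0.05 s, during which the arm holds its last target. There are 200 camera calls.

## Working session

There is one attempt and no reset: what is moved stays moved. The work goes in short steps, Python scripts to look and compute and a tool call to move; the robot and the scene stay as the last step left them, time stands still between calls to the robot, and variables do not carry over. Pictures are saved under pics/ and viewed, at most 10 in all, crops included, and the job is handed in when it is done.

Besides the shell and the picture viewer there is one more tool, called after "Emit:" as name(argument=value, ...), one argument or row to a line, values as JSON. play_rows: Moves the arm, as the interface text tells. Shift numbers are shares of 0.15 m and turn numbers shares of 0.08 rad, none past 1 either way. Its arguments: {"type":"object","properties":{"rows":{"type":"array"},"squeeze":{"type":"number"}},"required":["rows"]}

```bash
mkdir -p pics; cat > h.py <<'E'
import numpy as np,cv2,pickle
from plant import r
def K(c): return np.array([[c['fx'],0,c['cx']],[0,c['fy'],c['cy']],[0,0,1.]])
def ray(c,uv):
    p=cv2.undistortPoints(np.array(uv,float).reshape(-1,1,2),K(c),np.array(c['distortion'],float)).reshape(-1,2)
    d=np.c_[p,np.ones(len(p))]@np.array(c['R']); o=-np.array(c['R']).T@np.array(c['t']); return o,d
def onz(c,uv,z):
    o,d=ray(c,uv); return o+d*((z-o[2])/d[:,2])[:,None]
def proj(c,X):
    R=np.array(c['R']);return cv2.projectPoints(np.array(X,float).reshape(-1,3),cv2.Rodrigues(R)[0],np.array(c['t'],float),K(c),np.array(c['distortion'],float))[0].reshape(-1,2)
E
python3 - <<'E'
from h import *
s=r.get_state();print(s)
for n in('scene','top'):
    c=r.capture(n);pickle.dump(c,open(n+'.pkl','wb'));cv2.imwrite(f'pics/{n}0.png',c['image'])
    print(n,-np.array(c['R']).T@np.array(c['t']))
E
```

```text
{'time_s': 0.0, 'joints': array([-5.24765126e+01,  2.05920407e+01,  6.35592344e-01, -2.12829413e-02,
       -7.01343105e+01, -1.65085768e+01]), 'qd': array([-0.01278769,  0.1335616 ,  0.07125611, -0.1005151 , -0.03590136,
       -0.01450734]), 'joint_torque': array([-3.04068762e-04, -5.82717705e+01,  2.93073070e+01,  6.99728519e+00,
        7.17966323e-03, -1.61358962e-04]), 'tcp_pos': array([ 0.2419011 , -0.62966511,  0.22562599]), 'eef_rot': array([ 1.79907297e+02, -6.60997139e-03, -1.58992332e+02]), 'contact_force': array([-0.16079617,  0.52370305,  0.40032422]), 'moment': array([ 0.02650458, -0.01641829,  0.01472182]), 'gripper_force': 0.0, 'gripper_width': 0.0878490139968568}
scene [1.08529193 0.22022182 0.77197366]
top [ 0.48563874 -0.01011576  0.81652583]
```

View pics/scene0.png

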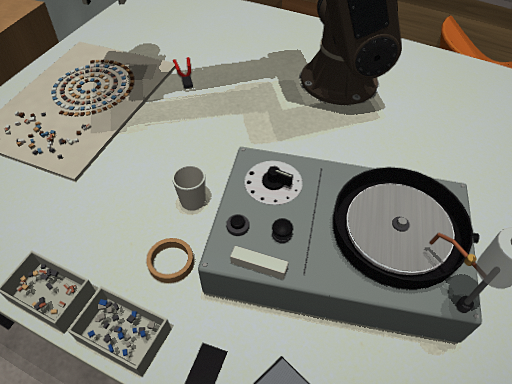

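View pics/top0.png

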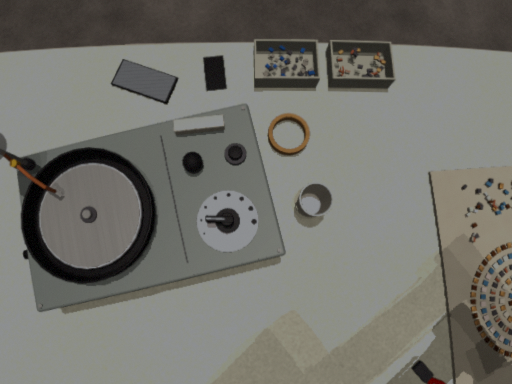

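The views show the dial plate at about (228,221) in the top picture, with the handle pointing left. Start is at (236,153), stop at (192,162), and the cup and tape lie to the right.

```bash
cat > m.py <<'E'
from h import *
c=pickle.load(open('top.pkl','rb'));im=c['image'];g=cv2.cvtColor(im,cv2.COLOR_BGR2GRAY)
def roi(m,x0,x1,y0,y1):
    o=np.zeros_like(m);o[y0:y1,x0:x1]=m[y0:y1,x0:x1];return o
def big(m): return max(cv2.findContours(m,cv2.RETR_EXTERNAL,cv2.CHAIN_APPROX_NONE)[0],key=cv2.contourArea)
def circ(cn,z):
    P=onz(c,cn.reshape(-1,2)+0.0,z)[:,:2]
    (x,y),a,_=cv2.fitEllipse((P*1000).astype(np.float32));return np.array([x,y])/1000,a
print('deck grey',g[190:200:5,240:270:10],'plate',g[230,245])
pl=big(roi((g>150).astype(np.uint8)*255,190,265,183,258));D,a=circ(cv2.convexHull(pl),.1115);print('dial',D,a)
bo=big(roi((g<50).astype(np.uint8)*255,10,165,130,300));B,a=circ(cv2.convexHull(bo),.154);print('bowl',B,a)
for n,b,z in(('start',(222,250,140,168),.125),('stop',(180,206,148,176),.135)):
    k=big(roi((g<60).astype(np.uint8)*255,*b));print(n,*circ(k,z))
for y in (0,):
    v=B-D;yaw=np.degrees(np.arctan2(v[1],v[0])-np.arctan2(255,70));print('yaw',yaw,np.linalg.norm(v),np.hypot(255,70))
cn=big(roi(((g>70)&(g<150)).astype(np.uint8)*255,15,290,100,315));
o=cv2.resize(im[125:265,170:300],None,fx=4,fy=4,interpolation=cv2.INTER_CUBIC);cv2.imwrite('pics/crop1.png',o)
E
python3 m.py
```

```text
deck grey [[110 112 113]
 [143 112 114]] plate 143Traceback (most recent call last):
  File "m.py", line 10, in <module>
    pl=big(roi((g>150).astype(np.uint8)*255,190,265,183,258));D,a=circ(cv2.convexHull(pl),.1115);print('dial',D,a)
  File "m.py", line 5, in big
    def big(m): return max(cv2.findContours(m,cv2.RETR_EXTERNAL,cv2.CHAIN_APPROX_NONE)[0],key=cv2.contourArea)
                       ~~~^^^^^^^^^^^^^^^^^^^^^^^^^^^^^^^^^^^^^^^^^^^^^^^^^^^^^^^^^^^^^^^^^^^^^^^^^^^^^^^^^^^^
ValueError: max() iterable argument is empty
```

```bash
sed -i 's/g>150/g>127/' m.py; python3 m.py
```

```text
deck grey [[110 112 113]
 [143 112 114]] plate 143
dial [0.55054272 0.01648796] (118.36922454833984, 118.57823181152344)
bowl [0.57525635 0.29637744] (248.3319091796875, 326.067138671875)
start [ 6.79081970e-01 -3.42118382e-04] (38.671607971191406, 41.467891693115234)
stop [0.66025134 0.0812749 ] (37.20447540283203, 45.12535858154297)
yaw 10.304132362730886 0.2809784470605942 264.43335644354704
```

View pics/crop1.png

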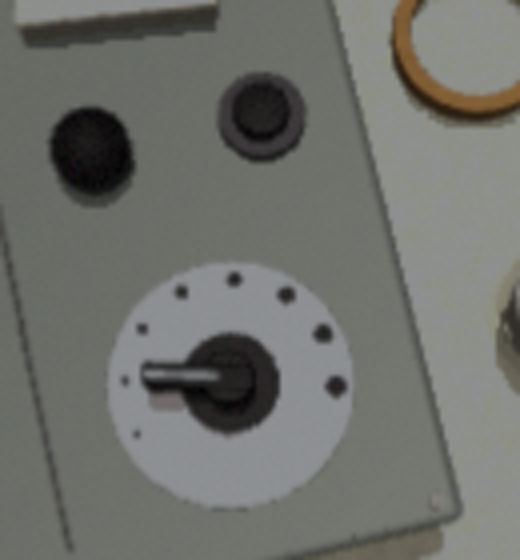

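```bash
cat > m2.py <<'E'
from h import *
c=pickle.load(open('top.pkl','rb'))
d=np.array([(137,434),(125,380),(142,328),(181,292),(234,279),(287,294),(323,333),(336,386)],float)
uv=np.array([170,125])+(d+.5)/4-.5
P=onz(c,uv,.1115)[:,:2]
a=np.radians(105-30*np.arange(8));Q=.051*np.c_[np.cos(a),np.sin(a)]
Pc,Qc=P-P.mean(0),Q-Q.mean(0)
yaw=np.arctan2((Qc[:,0]*Pc[:,1]-Qc[:,1]*Pc[:,0]).sum(),(Qc*Pc).sum())
R=np.array([[np.cos(yaw),-np.sin(yaw)],[np.sin(yaw),np.cos(yaw)]])
t=P.mean(0)-R@Q.mean(0);print('dial',t,'yaw',np.degrees(yaw));print(np.round((P-(Q@R.T+t))*1000,1).tolist())
for n,q in(('start',(.125,-.045)),('stop',(.125,.04))):print(n,t+R@q)
for n,u in(('startpx',(262,112)),('stoppx',(92,148)),('handle tip',(143,376)),('hub',(232,377))):
    print(n,onz(c,[170+u[0]/4-.4,125+u[1]/4-.4],.130 if n!='stoppx' else .14)[0])
s=pickle.load(open('scene.pkl','rb'));print('scene px of dial,start',proj(s,[[*t,.1115],[*(t+R@[.125,-.045]),.125]]))
E
python3 m2.py
```

```text
dial [0.55073979 0.01621963] yaw 12.67576123392976
[[-0.3, 0.1], [0.1, 0.1], [0.2, -0.2], [-0.3, 0.2], [0.0, 0.1], [0.1, -0.5], [0.1, 0.1], [-0.0, 0.1]]
start [ 6.82567733e-01 -2.54418614e-04]
stop [0.66391589 0.08267392]
startpx [ 6.80800603e-01 -5.06959600e-04  1.30000000e-01]
stoppx [0.66127575 0.08060376 0.14      ]
handle tip [0.55298775 0.05685452 0.13      ]
hub [0.5519712  0.01492617 0.13      ]
scene px of dial,start [[273.64348611 180.4254243 ]
 [237.84596143 220.98027913]]
```

```bash
cat > plan.py <<'E'
import sys
from h import *
# target x y z yaw, rows: per-row slide shares and turn about tool z (tool pointing down)
x,y,z,yw,n=map(float,sys.argv[1:6]);n=int(n)
s=r.get_state();p=np.array(s['tcp_pos']);y0=s['eef_rot'][2];d=(np.array([x,y,z])-p)/n;dy=((yw-y0+180)%360-180)/n
print(round(s['time_s'],2),p.round(4),np.round(s['eef_rot'],2),np.round(s['contact_force'],1),s['joints'].round(0))
for i in range(n):
    a=np.radians(y0+dy*i);xt=np.array([np.cos(a),np.sin(a),0]);yt=np.array([np.sin(a),-np.cos(a),0])
    print(np.round([d@xt/.15,d@yt/.15,-d[2]/.15,-np.radians(dy)/.08],3).tolist())
E
python3 plan.py .505 .049 .226 -92.3 16
```

```text
0.1 [ 0.2419 -0.6297  0.2257] [ 1.7992e+02 -1.0000e-02 -1.5899e+02] [ 0.4 -0.   0.4] [-52.  21.   1.  -0. -70. -17.]
[-0.204, 0.225, -0.0, -0.909]
[-0.22, 0.209, -0.0, -0.909]
[-0.234, 0.193, -0.0, -0.909]
[-0.248, 0.175, -0.0, -0.909]
[-0.26, 0.157, -0.0, -0.909]
[-0.27, 0.138, -0.0, -0.909]
[-0.28, 0.117, -0.0, -0.909]
[-0.287, 0.097, -0.0, -0.909]
[-0.294, 0.076, -0.0, -0.909]
[-0.298, 0.054, -0.0, -0.909]
[-0.302, 0.032, -0.0, -0.909]
[-0.303, 0.01, -0.0, -0.909]
[-0.303, -0.012, -0.0, -0.909]
[-0.301, -0.034, -0.0, -0.909]
[-0.298, -0.056, -0.0, -0.909]
[-0.293, -0.077, -0.0, -0.909]
```

Emit:
play_rows(
  rows=[
    {"slide": [-0.2,0.22,0],"delta_rot": [0,0,-0.91],"fingers": -1},
    {"slide": [-0.22,0.21,0],"delta_rot": [0,0,-0.91],"fingers": -1},
    {"slide": [-0.23,0.19,0],"delta_rot": [0,0,-0.91],"fingers": -1},
    {"slide": [-0.25,0.175,0],"delta_rot": [0,0,-0.91],"fingers": -1},
    {"slide": [-0.26,0.16,0],"delta_rot": [0,0,-0.91],"fingers": -1},
    {"slide": [-0.27,0.14,0],"delta_rot": [0,0,-0.91],"fingers": -1},
    {"slide": [-0.28,0.12,0],"delta_rot": [0,0,-0.91],"fingers": -1},
    {"slide": [-0.29,0.1,0],"delta_rot": [0,0,-0.91],"fingers": -1},
  ],
  squeeze=30,
)

```text
time_s: 1.1
tcp_pos: [0.3725, -0.2889, 0.2264]
eef_rot: [180.0, 0.0, -125.5]
contact_force: [1.2, 0.5, -0.9]
gripper_width: 0.0132
gripper_force: 0.0
```

Emit:
play_rows(
  rows=[
    {"slide": [-0.29,0.08,0],"delta_rot": [0,0,-0.91],"fingers": -1},
    {"slide": [-0.3,0.05,0],"delta_rot": [0,0,-0.91],"fingers": -1},
    {"slide": [-0.3,0.03,0],"delta_rot": [0,0,-0.91],"fingers": -1},
    {"slide": [-0.3,0.01,0],"delta_rot": [0,0,-0.91],"fingers": -1},
    {"slide": [-0.3,-0.01,0],"delta_rot": [0,0,-0.91],"fingers": -1},
    {"slide": [-0.3,-0.03,0],"delta_rot": [0,0,-0.91],"fingers": -1},
    {"slide": [-0.3,-0.05,0],"delta_rot": [0,0,-0.91],"fingers": -1},
    {"slide": [0,0,0],"delta_rot": [0,0,0],"fingers": -1},
  ],
)

```text
time_s: 2.1
tcp_pos: [0.486, 0.0079, 0.2261]
eef_rot: [180.0, -0.0, -96.2]
contact_force: [-0.5, 0.5, -0.6]
gripper_width: 0.0007
gripper_force: 0.0
```

```bash
python3 plan.py .505 .049 .128 -92.3 3; python3 - <<'E'
from h import *
c=r.capture('wrist');cv2.imwrite('pics/w1.png',c['image'])
E
```

```text
2.1 [0.486  0.0079 0.2261] [ 1.7997e+02 -1.0000e-02 -9.6200e+01] [-0.5  0.5 -0.6] [ 24.   3. -22.  -0. -65. -30.]
[-0.095, -0.032, 0.218, -0.283]
[-0.095, -0.034, 0.218, -0.283]
[-0.094, -0.036, 0.218, -0.283]
```

View pics/w1.png

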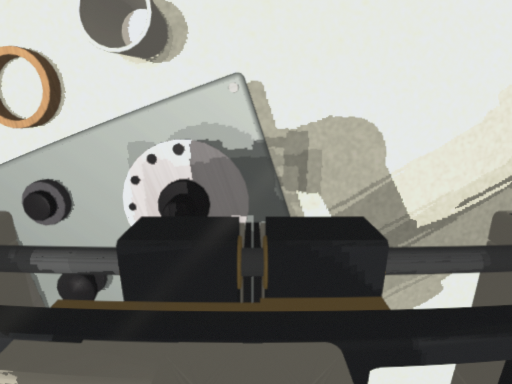

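The wrist view shows the shut fingers just short of the dial (about (185,200)), with the cup and tape clear. Next I go in behind the handle's near flank and down.

Emit:
play_rows(
  rows=[
    {"slide": [-0.14,-0.05,0],"delta_rot": [0,0,-0.425],"fingers": -1},
    {"slide": [-0.14,-0.05,0],"delta_rot": [0,0,-0.425],"fingers": -1},
    {"slide": [0,0,0.22],"delta_rot": [0,0,0],"fingers": -1},
    {"slide": [0,0,0.22],"delta_rot": [0,0,0],"fingers": -1},
    {"slide": [0,0,0.2],"delta_rot": [0,0,0],"fingers": -1},
    {"slide": [0,0,0],"delta_rot": [0,0,0],"fingers": -1},
    {"slide": [0,0,0],"delta_rot": [0,0,0],"fingers": -1},
  ],
)

```text
time_s: 3.02
tcp_pos: [0.5052, 0.0464, 0.1316]
eef_rot: [-179.9, 0.0, -92.5]
contact_force: [-0.6, 0.1, 1.2]
gripper_width: 0.0003
gripper_force: 0.0
```

```bash
python3 plan.py .524 .049 .128 -92.3 4
```

```text
3.02 [0.5052 0.0464 0.1316] [-179.94    0.    -92.49] [-0.6  0.1  1.2] [ 27.  10. -28.   0. -52. -30.]
[-0.006, -0.031, 0.006, -0.01]
[-0.006, -0.031, 0.006, -0.01]
[-0.006, -0.031, 0.006, -0.01]
[-0.006, -0.031, 0.006, -0.01]
```

Emit:
play_rows(
  rows=[
    {"slide": [-0.006,-0.03,0.006],"delta_rot": [0,0,0],"fingers": -1},
    {"slide": [-0.006,-0.03,0.006],"delta_rot": [0,0,0],"fingers": -1},
    {"slide": [-0.006,-0.03,0.006],"delta_rot": [0,0,0],"fingers": -1},
    {"slide": [0,-0.02,0],"delta_rot": [0,0,0],"fingers": -1},
    {"slide": [0,0,0],"delta_rot": [0,0,0],"fingers": -1},
  ],
)

```text
time_s: 3.65
tcp_pos: [0.5211, 0.0479, 0.1278]
eef_rot: [180.0, -0.0, -92.5]
contact_force: [0.1, -0.2, 0.2]
gripper_width: 0.0004
gripper_force: 0.0
```

Emit:
play_rows(
  rows=[
    {"slide": [0,-0.015,0],"delta_rot": [0,0,0],"fingers": -1},
    {"slide": [0,0,0],"delta_rot": [0,0,0],"fingers": -1},
  ],
)

```text
time_s: 3.9
tcp_pos: [0.5232, 0.0479, 0.1279]
eef_rot: [-180.0, -0.0, -92.5]
contact_force: [0.6, 0.4, -0.4]
gripper_width: 0.0006
gripper_force: 0.0
```

Emit:
play_rows(
  rows=[
    {"slide": [0,-0.015,0],"delta_rot": [0,0,0],"fingers": -1},
    {"slide": [0,0,0],"delta_rot": [0,0,0],"fingers": -1},
  ],
)

```text
time_s: 4.15
tcp_pos: [0.5256, 0.0478, 0.1279]
eef_rot: [-180.0, 0.0, -92.5]
contact_force: [0.2, 1.1, 0.6]
gripper_width: 0.0002
gripper_force: 0.0
```

Emit:
play_rows(
  rows=[
    {"slide": [0,-0.015,0],"delta_rot": [0,0,0],"fingers": -1},
    {"slide": [0,0,0],"delta_rot": [0,0,0],"fingers": -1},
  ],
)

```text
time_s: 4.4
tcp_pos: [0.5278, 0.0477, 0.1278]
eef_rot: [-180.0, -0.0, -92.5]
contact_force: [-1.0, -0.5, 0.0]
gripper_width: 0.0003
gripper_force: 0.0
```

Emit:
play_rows(
  rows=[
    {"slide": [0,-0.015,0],"delta_rot": [0,0,0],"fingers": -1},
    {"slide": [0,0,0],"delta_rot": [0,0,0],"fingers": -1},
  ],
)

```text
time_s: 4.65
tcp_pos: [0.5298, 0.0476, 0.1278]
eef_rot: [180.0, -0.0, -92.5]
contact_force: [-1.0, 0.5, 1.5]
gripper_width: 0.0005
gripper_force: 0.8
```

Emit:
play_rows(
  rows=[
    {"slide": [0,-0.015,0],"delta_rot": [0,0,0],"fingers": -1},
    {"slide": [0,0,0],"delta_rot": [0,0,0],"fingers": -1},
  ],
)

```text
time_s: 4.9
tcp_pos: [0.5315, 0.0477, 0.1277]
eef_rot: [179.9, 0.0, -92.5]
contact_force: [-4.7, 2.2, 2.0]
gripper_width: 0.0003
gripper_force: 2.4
```

Emit:
play_rows(
  rows=[
    {"slide": [-0.011,-0.0173,0],"delta_rot": [0,0,1],"fingers": -1},
    {"slide": [-0.011,-0.0173,0],"delta_rot": [0,0,1],"fingers": -1},
    {"slide": [-0.011,-0.0173,0],"delta_rot": [0,0,1],"fingers": -1},
    {"slide": [-0.011,-0.0173,0],"delta_rot": [0,0,1],"fingers": -1},
    {"slide": [0,0,0],"delta_rot": [0,0,0],"fingers": -1},
  ],
)

```text
time_s: 5.52
tcp_pos: [0.5438, 0.0523, 0.1279]
eef_rot: [-180.0, 0.0, -110.8]
contact_force: [0.7, 0.3, -0.5]
gripper_width: 0.0004
gripper_force: 0.0
```

```bash
cat > arc.py <<'E'
from h import *
s=r.get_state();p=np.array(s['tcp_pos'])[:2]-[.5507,.0162];a=np.radians(s['eef_rot'][2])
# tool-frame offset from axis: want (-31.5, 21.5) mm; phi is the handle angle that matches the tool yaw
f=np.array(s['contact_force'])
print('t %.2f yaw-phi %.1f off'%(s['time_s'],(s['eef_rot'][2]+360)%360-180),np.round([p@[np.cos(a),np.sin(a)]*1e3,p@[np.sin(a),-np.cos(a)]*1e3],1),'z',s['tcp_pos'][2].round(4),'F',f.round(1),'j6',s['joints'][5].round(0))
E
python3 arc.py
```

```text
t 5.53 yaw-phi 69.2 off [-31.3  19.3] z 0.1279 F [ 0.7  0.3 -0.5] j6 -47.0
```

Emit:
play_rows(
  rows=[
    {"slide": [-0.0096,-0.017,0],"delta_rot": [0,0,1],"fingers": -1},
    {"slide": [-0.0096,-0.017,0],"delta_rot": [0,0,1],"fingers": -1},
    {"slide": [-0.0096,-0.017,0],"delta_rot": [0,0,1],"fingers": -1},
    {"slide": [-0.0096,-0.017,0],"delta_rot": [0,0,1],"fingers": -1},
  ],
)

```text
time_s: 6.02
tcp_pos: [0.5546, 0.0528, 0.1277]
eef_rot: [180.0, -0.0, -129.2]
contact_force: [-1.0, 0.2, -0.4]
gripper_width: 0.0001
gripper_force: 1.0
```

Emit:
play_rows(
  rows=[
    {"slide": [-0.0096,-0.017,0],"delta_rot": [0,0,1],"fingers": -1},
    {"slide": [-0.0096,-0.017,0],"delta_rot": [0,0,1],"fingers": -1},
    {"slide": [0,0,0],"delta_rot": [0,0,0],"fingers": -1},
  ],
)

```text
time_s: 6.4
tcp_pos: [0.5609, 0.0513, 0.1278]
eef_rot: [-180.0, 0.0, -138.2]
contact_force: [-0.2, 0.6, -0.8]
gripper_width: 0.0006
gripper_force: 0.0
```

```bash
python3 arc.py; python3 - <<'E'
from h import *
c=r.capture('top');cv2.imwrite('pics/t2.png',cv2.resize(c['image'][125:265,170:300],None,fx=4,fy=4,interpolation=cv2.INTER_CUBIC))
E
```

```text
t 6.40 yaw-phi 41.8 off [-31.   19.4] z 0.1278 F [-0.2  0.6 -0.8] j6 -73.0
```

View pics/t2.png

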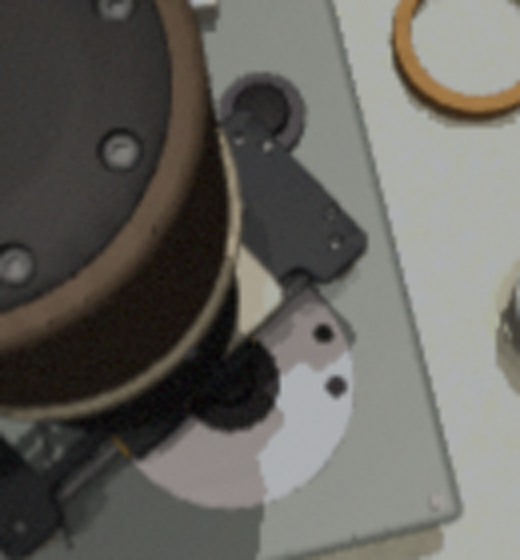

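The arm hides the handle in the top view, so I check with the scene camera.

```bash
python3 - <<'E'
from h import *
c=r.capture('scene');cv2.imwrite('pics/s2.png',cv2.resize(c['image'][120:250,200:350],None,fx=4,fy=4,interpolation=cv2.INTER_CUBIC))
E
```

```text
(no output)
```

View pics/s2.png

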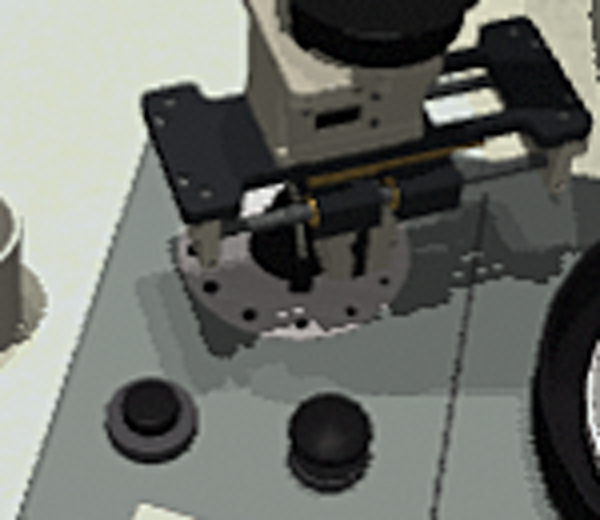

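```bash
python3 - <<'E'
from h import *
c=pickle.load(open('scene.pkl','rb'))
for n in (2,3,4,5):
    a=np.radians(105-30*n+12.68);e=np.array([np.cos(a),np.sin(a)]);d=np.array([.5507,.0162])
    print(n+1,[((proj(c,[[*(d+r_*e),z]])[0]-[200,120])*4).round(0).tolist() for r_,z in((.04,.121),(.04,.148),(.051,.1115))])
E
```

```text
3 [[340.0, 280.0], [344.0, 245.0], [352.0, 307.0]]
4 [[301.0, 290.0], [304.0, 255.0], [302.0, 319.0]]
5 [[260.0, 283.0], [262.0, 248.0], [250.0, 310.0]]
6 [[230.0, 261.0], [230.0, 226.0], [211.0, 282.0]]
```

The handle's tip at (300,285) in the crop matches the fourth position (predicted 301,290), so two clicks are done. Two more to go.

Emit:
play_rows(
  rows=[
    {"slide": [-0.0096,-0.017,0],"delta_rot": [0,0,1],"fingers": -1},
    {"slide": [-0.0096,-0.017,0],"delta_rot": [0,0,1],"fingers": -1},
    {"slide": [-0.0096,-0.017,0],"delta_rot": [0,0,1],"fingers": -1},
    {"slide": [-0.0096,-0.017,0],"delta_rot": [0,0,1],"fingers": -1},
    {"slide": [-0.0096,-0.017,0],"delta_rot": [0,0,1],"fingers": -1},
    {"slide": [-0.0096,-0.017,0],"delta_rot": [0,0,1],"fingers": -1},
    {"slide": [-0.0096,-0.017,0],"delta_rot": [0,0,1],"fingers": -1},
    {"slide": [0,0,0],"delta_rot": [0,0,0],"fingers": -1},
  ],
)

```text
time_s: 7.5
tcp_pos: [0.5778, 0.0404, 0.1278]
eef_rot: [180.0, -0.0, -170.3]
contact_force: [0.4, 0.9, -0.7]
gripper_width: 0.0006
gripper_force: 0.0
```

```bash
python3 arc.py
```

```text
t 7.50 yaw-phi 9.7 off [-30.8  19.3] z 0.1278 F [ 0.4  0.9 -0.7] j6 -104.0
```

Emit:
play_rows(
  rows=[
    {"slide": [-0.0096,-0.017,0],"delta_rot": [0,0,1],"fingers": -1},
    {"slide": [-0.0096,-0.017,0],"delta_rot": [0,0,1],"fingers": -1},
    {"slide": [-0.0096,-0.017,0],"delta_rot": [0,0,1],"fingers": -1},
    {"slide": [-0.0096,-0.017,0],"delta_rot": [0,0,1],"fingers": -1},
    {"slide": [0,0,0],"delta_rot": [0,0,0],"fingers": -1},
  ],
)

```text
time_s: 8.12
tcp_pos: [0.5839, 0.0308, 0.1279]
eef_rot: [180.0, 0.0, 171.4]
contact_force: [-0.6, 0.9, 0.4]
gripper_width: 0.0008
gripper_force: 0.5
```

Emit:
play_rows(
  rows=[
    {"slide": [-0.0096,-0.017,0],"delta_rot": [0,0,1],"fingers": -1},
    {"slide": [-0.0096,-0.017,0],"delta_rot": [0,0,1],"fingers": -1},
    {"slide": [0,0,0],"delta_rot": [0,0,0],"fingers": -1},
  ],
)

```text
time_s: 8.5
tcp_pos: [0.5858, 0.0249, 0.1279]
eef_rot: [-180.0, 0.0, 162.2]
contact_force: [1.1, 0.9, 0.3]
gripper_width: 0.0004
gripper_force: 0.0
```

```bash
python3 arc.py
```

```text
t 8.50 yaw-phi -17.8 off [-30.8  19. ] z 0.1279 F [1.1 0.9 0.3] j6 -129.0
```

Emit:
play_rows(
  rows=[
    {"slide": [0,0.1,0],"delta_rot": [0,0,0],"fingers": -1},
    {"slide": [0,0,0.0],"delta_rot": [0,0,0],"fingers": -1},
    {"slide": [0,0,-0.25],"delta_rot": [0,0,0],"fingers": -1},
    {"slide": [0,0,-0.25],"delta_rot": [0,0,0],"fingers": -1},
    {"slide": [0,0,0],"delta_rot": [0,0,0],"fingers": -1},
  ],
)

```text
time_s: 9.12
tcp_pos: [0.5923, 0.04, 0.2063]
eef_rot: [179.8, 0.3, 162.2]
contact_force: [0.9, 0.2, -0.3]
gripper_width: 0.0005
gripper_force: 0.0
```

```bash
python3 plan.py .6826 -.0003 .2 138 5
```

```text
9.12 [0.5923 0.04   0.2063] [179.82   0.29 162.18] [ 0.9  0.2 -0.3] [  23.   14.  -12.    0.  -64. -131.]
[-0.131, -0.014, 0.008, 1.055]
[-0.132, -0.003, 0.008, 1.055]
[-0.132, 0.008, 0.008, 1.055]
[-0.13, 0.019, 0.008, 1.055]
[-0.128, 0.03, 0.008, 1.055]
```

Emit:
play_rows(
  rows=[
    {"slide": [-0.13,-0.014,0],"delta_rot": [0,0,1],"fingers": -1},
    {"slide": [-0.13,-0.003,0],"delta_rot": [0,0,1],"fingers": -1},
    {"slide": [-0.13,0.008,0],"delta_rot": [0,0,1],"fingers": -1},
    {"slide": [-0.13,0.019,0],"delta_rot": [0,0,1],"fingers": -1},
    {"slide": [-0.13,0.03,0],"delta_rot": [0,0,1],"fingers": -1},
    {"slide": [0,0,0],"delta_rot": [0,0,0],"fingers": -1},
    {"slide": [0,0,0],"delta_rot": [0,0,0],"fingers": -1},
  ],
)

```text
time_s: 10.0
tcp_pos: [0.68, 0.0001, 0.2021]
eef_rot: [-179.9, -0.1, 139.2]
contact_force: [0.1, -0.4, 0.5]
gripper_width: 0.0005
gripper_force: 0.0
```

```bash
python3 plan.py .682 -.0003 .15 139 2; python3 - <<'E'
from h import *
c=r.capture('top');d=r.capture('scene')
f=lambda i:cv2.resize(i,None,fx=3,fy=3,interpolation=cv2.INTER_CUBIC)
cv2.imwrite('pics/t3.png',np.hstack([f(c['image'][125:265,170:300]),f(d['image'][120:260,200:330])]))
E
```

```text
10.0 [6.800e-01 1.000e-04 2.021e-01] [-1.7995e+02 -5.0000e-02  1.3923e+02] [ 0.1 -0.4  0.5] [  16.   22.   -1.   -0.  -68. -147.]
[-0.006, 0.003, 0.174, 0.025]
[-0.006, 0.003, 0.174, 0.025]
```

View pics/t3.png

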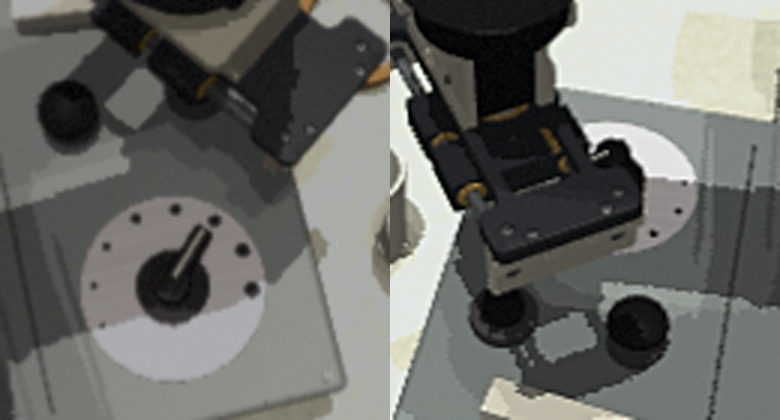

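The handle's white line now points at the sixth dot (215,218). The fingertips are over the start button, so I go down to press it.

Emit:
play_rows(
  rows=[
    {"slide": [-0.012,0.006,0.17],"delta_rot": [0,0,0],"fingers": -1},
    {"slide": [0,0,0.17],"delta_rot": [0,0,0],"fingers": -1},
    {"slide": [0,0,0.02],"delta_rot": [0,0,0],"fingers": -1},
    {"slide": [0,0,0.02],"delta_rot": [0,0,0],"fingers": -1},
    {"slide": [0,0,0],"delta_rot": [0,0,0],"fingers": -1},
  ],
)

```text
time_s: 10.72
tcp_pos: [0.683, -0.0004, 0.1469]
eef_rot: [179.9, 0.1, 139.2]
contact_force: [-0.3, 0.3, 0.5]
gripper_width: 0.0007
gripper_force: 0.0
```

Emit:
play_rows(
  rows=[
    {"slide": [0,0,0.015],"delta_rot": [0,0,0],"fingers": -1},
    {"slide": [0,0,0.015],"delta_rot": [0,0,0],"fingers": -1},
    {"slide": [0,0,0],"delta_rot": [0,0,0],"fingers": -1},
  ],
)

```text
time_s: 11.1
tcp_pos: [0.6825, -0.0006, 0.1412]
eef_rot: [-180.0, -0.0, 139.1]
contact_force: [0.0, 0.3, -1.2]
gripper_width: 0.0003
gripper_force: 0.0
```

Emit:
play_rows(
  rows=[
    {"slide": [0,0,0.01],"delta_rot": [0,0,0],"fingers": -1},
    {"slide": [0,0,0],"delta_rot": [0,0,0],"fingers": -1},
  ],
)

```text
time_s: 11.35
tcp_pos: [0.6825, -0.0006, 0.1397]
eef_rot: [-180.0, -0.0, 139.1]
contact_force: [-0.5, -0.4, 0.8]
gripper_width: 0.0006
gripper_force: 0.0
```

Emit:
play_rows(
  rows=[
    {"slide": [0,0,0.01],"delta_rot": [0,0,0],"fingers": -1},
    {"slide": [0,0,0],"delta_rot": [0,0,0],"fingers": -1},
  ],
)

```text
time_s: 11.6
tcp_pos: [0.6825, -0.0006, 0.1382]
eef_rot: [-180.0, -0.0, 139.1]
contact_force: [0.0, 0.1, -0.1]
gripper_width: 0.0008
gripper_force: 0.0
```

Emit:
play_rows(
  rows=[
    {"slide": [0,0,0.015],"delta_rot": [0,0,0],"fingers": -1},
    {"slide": [0,0,0.015],"delta_rot": [0,0,0],"fingers": -1},
    {"slide": [0,0,0],"delta_rot": [0,0,0],"fingers": -1},
  ],
)

```text
time_s: 11.98
tcp_pos: [0.6824, -0.0006, 0.1335]
eef_rot: [-180.0, -0.0, 139.1]
contact_force: [0.1, -0.1, 0.4]
gripper_width: 0.0004
gripper_force: 0.0
```

Emit:
play_rows(
  rows=[
    {"slide": [0,0,0.015],"delta_rot": [0,0,0],"fingers": -1},
    {"slide": [0,0,0],"delta_rot": [0,0,0],"fingers": -1},
  ],
)

```text
time_s: 12.22
tcp_pos: [0.6828, -0.0006, 0.1317]
eef_rot: [180.0, 0.0, 139.1]
contact_force: [0.2, 0.2, 1.3]
gripper_width: 0.0008
gripper_force: 0.8
```

Emit:
play_rows(
  rows=[
    {"slide": [0,0,0.015],"delta_rot": [0,0,0],"fingers": -1},
    {"slide": [0,0,0],"delta_rot": [0,0,0],"fingers": -1},
  ],
)

```text
time_s: 12.48
tcp_pos: [0.6828, -0.0006, 0.1295]
eef_rot: [180.0, 0.0, 139.1]
contact_force: [-0.7, 0.2, 2.0]
gripper_width: 0.0004
gripper_force: 1.3
```

Emit:
play_rows(
  rows=[
    {"slide": [0,0,0.01],"delta_rot": [0,0,0],"fingers": -1},
    {"slide": [0,0,0],"delta_rot": [0,0,0],"fingers": -1},
  ],
)

```text
time_s: 12.72
tcp_pos: [0.6828, -0.0006, 0.128]
eef_rot: [180.0, 0.0, 139.1]
contact_force: [-0.0, -0.3, 2.8]
gripper_width: 0.0002
gripper_force: 1.7
```

Emit:
play_rows(
  rows=[
    {"slide": [0,0,0.01],"delta_rot": [0,0,0],"fingers": -1},
    {"slide": [0,0,0],"delta_rot": [0,0,0],"fingers": -1},
  ],
)

```text
time_s: 12.98
tcp_pos: [0.6828, -0.0006, 0.1265]
eef_rot: [180.0, 0.0, 139.1]
contact_force: [0.1, -0.0, 4.1]
gripper_width: 0.0003
gripper_force: 2.1
```

Emit:
play_rows(
  rows=[
    {"slide": [0,0,0.007],"delta_rot": [0,0,0],"fingers": -1},
    {"slide": [0,0,0],"delta_rot": [0,0,0],"fingers": -1},
  ],
)

```text
time_s: 13.22
tcp_pos: [0.6828, -0.0006, 0.1263]
eef_rot: [180.0, 0.0, 139.2]
contact_force: [-2.1, 0.8, 8.3]
gripper_width: 0.0004
gripper_force: 4.4
```

Emit:
play_rows(
  rows=[
    {"slide": [0,0,0.007],"delta_rot": [0,0,0],"fingers": -1},
    {"slide": [0,0,0],"delta_rot": [0,0,0],"fingers": -1},
  ],
)

```text
time_s: 13.48
tcp_pos: [0.6828, -0.0006, 0.1261]
eef_rot: [180.0, 0.1, 139.2]
contact_force: [-3.4, 0.8, 13.7]
gripper_width: 0.0004
gripper_force: 7.0
```

The force jumps at z 0.126, about 6 mm below first contact and just after the 4.5 N spring force, so the button is home. I release it and lift clear.

Emit:
play_rows(
  rows=[
    {"slide": [0,0,-0.05],"delta_rot": [0,0,0],"fingers": -1},
    {"slide": [0,0,-0.1],"delta_rot": [0,0,0],"fingers": -1},
    {"slide": [0,0,-0.3],"delta_rot": [0,0,0],"fingers": -1},
    {"slide": [0,0,-0.3],"delta_rot": [0,0,0],"fingers": -1},
    {"slide": [0.25,0,0],"delta_rot": [0,0,0],"fingers": -1},
    {"slide": [0,0,0],"delta_rot": [0,0,0],"fingers": -1},
    {"slide": [0,0,0],"delta_rot": [0,0,0],"fingers": -1},
  ],
)

```text
time_s: 14.35
tcp_pos: [0.654, 0.024, 0.2368]
eef_rot: [-180.0, -0.0, 139.2]
contact_force: [0.4, 1.5, 0.1]
gripper_width: 0.0006
gripper_force: 0.0
```

```bash
python3 - <<'E'
from h import *
c=r.capture('top');d=r.capture('scene')
f=lambda i:cv2.resize(i,None,fx=2,fy=2,interpolation=cv2.INTER_CUBIC)
cv2.imwrite('pics/t4.png',np.hstack([f(c['image'][90:270,150:340]),f(d['image'][120:300,140:330])]))
E
```

```text
(no output)
```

View pics/t4.png

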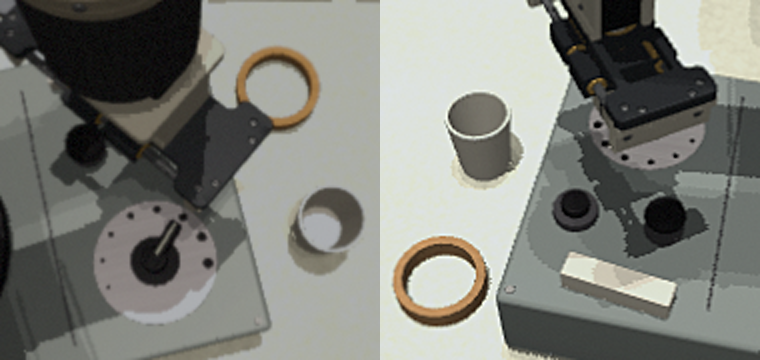

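The handle is at the sixth dot (180,222). The start button is out again, and the stick, tape, cup and stop button are undisturbed. Handing in.

```bash
python3 -c "
from plant import r
print(r.close_job())"
```

```text
the job is handed in; nothing more can be done
None
```

The selector is at the sixth position, the start button was then pressed fully in and came back out, nothing else was touched, and the job is handed in at about 14.5 s.

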